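# Clamp a plaster cast with a wing nut between pillars

### The job

Push the plaster cast that lies in the channel of the model clamp fully home against the end stop, gently. Then tighten the clamp's wing nut (clockwise from above), working in short arcs between the three pillars, until the rubber foot holds the cast firmly: stop when turning takes about one and a half times the effort of the free-running nut, because plaster cracks if the nut is forced. Do not knock the pillars or disturb the other things on the bench, and let go at the end.

Things in the scene. Friction and masses are not known exactly. Their poses are not given: they have to be found in the camera images.
- press: The model clamp, fixed to the table at varying place and yaw. Origin: on the table under its wooden board (20 mm thick, x -160 to 130, y -150 to 150), z up. Numbers called 'press frame' are in this frame, mm. The channel runs along x at y = -60, floor z = 30, from x = -110 to the end stop; rails 9 high leave 54 between them. The tower with the wing nut stands at x = 0, y = 75.
- home (a point): Point on the channel floor (press frame 0, -60, 30) where the cast's origin lies when it is fully home against the stop.
- stop (a point): Middle of the upper edge of the end stop's face (press frame 30, -60, 58), the face looks along press -x; stop 76 mm wide.
- stud (a point): Centre of the top of the fixed steel stud, 10 mm diameter, on the axis of the wing nut (press frame 0, 75, 142).
- pillar0 (a point): Top of a fixed steel pillar, 10 mm diameter (press frame 0, 120, 147). Three pillars stand on a circle of 45 mm radius round the stud, 120 degrees apart, higher than the wings. A finger that pushes a wing near its end cannot pass a pillar; between neighbouring pillars 68 mm are clear. Between them: lift, go to another gap, push the wing that can be reached there.
- pillar1 (a point): Top of the second pillar (press frame -39, 52.5, 147), like the first.
- pillar2 (a point): Top of the third pillar (press frame 39, 52.5, 147), like the first.
- strap: Grey clamp plate: a disc of 110 mm diameter, 12 thick, round the pillars, with an arm 30 wide over the channel; origin on the stud axis at its underside (z = 82 with the nut at 0, lower as the nut turns). It carries wing nut and foot.
- clamp_end (a point): Upper face of the clamp arm above the home point. Under it hangs a round rubber foot, 17 mm diameter, on a screw set to an unknown height (leave it): its underside starts between 2.6 and 9.2 mm above the flat of a cast lying home, so the turn until it touches (0.8 to 2.9 rad) can only be felt. Some 0.3 rad past the touch gives 30 N.
- wingnut (a joint): Angle of the wing nut, rad, growing clockwise seen from above (tightening), 0 to 5.5. At 0 the wings lie along press +x and -x. Every rad lowers plate, foot and nut by 3.2 mm. It stays where left. Free turning takes 0.20 N m (7.1 N square on a wing at 28 mm from the axis). Clamping adds 0.0032 N m per N: aim for 30 N (10.6 N on the wing); under 15 N (8.9) is loose, over 50 N (12.9) cracks.
- nut_mid (a point): Centre of the wing nut, on its axis at mid height of the wings. Each steel wing stands on edge, from 8 to 35 mm from the axis, 6 thick, 22 tall (11 above, 11 below this point). Hub below: 23 diameter, its top 7 below this point; clamp plate 24 below. The stud stands up through the middle, so the nut cannot be pinched across its centre: push a wing from the side.
- wing_tip (a point): Outer end of the wing that points to press +x at nut angle 0, 35 mm from the axis, at mid height. A bump of a few newtons comes when a finger first meets a wing; a finger that stops while leaning on it reads about a tenth less than the running effort (0.18 N m when free, 0.25 to 0.29 when well tightened). Pressing down on nut or plate also loads the cast.
- cast: White plaster dental cast, about 0.16 kg: a block 60 x 50 x 24 mm (x by y by z) with a horseshoe row of teeth to 32.5 high, open towards +x; origin at the centre of the underside. It starts in the channel 35 to 60 mm from home, on the robot's side; home, its +x face lies on the stop.
- small_cast: A smaller plaster cast 43 x 36 x 23 mm on the far part of the board; leave alone. Origin under its centre.
- wax_jar: Amber jar with metal lid, 44 diameter, 45 tall, on the far part of the board; leave alone. Origin under its centre.
- probe: Steel hand tool 130 long, lying across the near part of the board left of the channel; leave alone. Origin at its middle.
- bowl: Grey mixing bowl, 100 diameter, 55 tall, left of the board; leave alone. Origin under its centre.
- spatula: Spatula 190 long lying right of the board; leave alone.
- bottle: White bottle 56 diameter, 130 tall, beyond and right of the board; leave alone. Origin under its centre.
- brush: Brush 160 long lying left of the board, nearer the robot; leave alone.
Things that resemble listed ones, but are neither listed nor needed, are in the scene too. Leave any blue or purple look-alike of the cast alone.

How it is judged:
By the outcome, as a careful person would: the job done as asked, in the order asked, and still so for the second after the job is handed in, with the robot touching nothing.
It also fails if it takes over 72 s, if anything falls off the work surface, if the arm or the gripper's body presses on something with over 40 N, if the wrist force passes 120 N, or if a joint passes its speed limit or range.

### The arm

A 7-joint arm with a two-finger parallel gripper is mounted at the origin on the work surface. World frame = base frame: x ahead of the robot, y to its left, z up, the work surface at z = 0. Lengths are in m, angles in degrees, forces in N, time in s.
With the tool pointing down it reaches from about 0.425 to 0.875 m from the base axis. Payload 4.7 kg.
Tool frame: the origin (TCP) lies between the finger pads; the fingertips stand 8 mm ahead of it and the grasp point (between the pads) lies 11 mm behind it (env.tip_extent is the distance from the TCP to the fingertips, in m); z points along the fingers, y is the line along which they close (so a half turn about z gives the same grasp; the last joint's range is limited). The gripper opens to 87 mm and grips with 3 to 60 N. Pads are 19 mm wide; open, the fingers measure 117 mm over their backs; the gripper's body (75 mm by 190 mm) begins 51 mm behind the grasp point.
Start: joints at [-72.244, 18.392, -4.016, 83.108, 1.295, 78.541, -3.26], TCP at [0.19, 0.622, 0.231] pointing down, gripper open.
Joint ranges: [-163.93, 163.93], [-17.29, 119.83], [-79.2, 71.16], [3.27, 140.29], [-89.18, 269.18], [5.43, 117.66], [-154.24, 154.24]. Speed limits (degrees/s): [147.25, 147.25, 180, 180, 180, 180, 180].

### API

Orientations are given as [roll, pitch, yaw] about the fixed x, y, z axes, in that order (R = Rz(yaw) Ry(pitch) Rx(roll)).
In Python, from cell import sensors, vision, workorder, env gives the robot as it stands.
- The arm moves only by the tool drive_tool, never from a script. Its argument "moves" is a list of rows, each an object of numbers: "x", "y", "z": the shift along the tool's x, y, z in mm; "rx", "ry", "rz": the turn, a rotation vector about the tool's x, y, z in rad; "fingers": the closure, from -1 (fully open) to 1 (shut). In form: [{"x": .., "y": .., "z": .., "rx": .., "ry": .., "rz": .., "fingers": ..}, ...]. A call has 1 to 20 rows; each row is the pose to reach, as a shift and turn from the pose commanded when the call began, along the tool's axes at that moment; what a row does not reach only later rows make up. A row lasts 1/8 s, in which the tool goes at most 62.5 mm and 10.7 degrees, less where a joint would pass 70% of its speed; a pose out of reach is approached as far as the arm can. A call with a gripper value outside its range is refused whole. The fingers move at their own pace and stop on an object; "force" is the grip in N (left out, the last holds). Time passes only in rows, so rows that repeat a pose let the fingers close. It gives the time, the measured TCP pose, the force, the opening and the grip force at its end, in the units of the state.
- sensors.get_obs(): the state, without advancing time (a new reading comes with each control period).
- vision.read_camera(name): name is "side" or "top"; returns a dict with "image" (400x640x3 uint8, red, green, blue), "fx", "fy", "cx", "cy" (pixels), "R" (3x3) and "t" (3): a world point X has camera coordinates R X + t. Camera axes: x right, y down, z forward; pixel columns grow to the right and rows downward; lengths in m; the calibration is good to about 2 mm. A picture is of the moment at which its call begins. There is no depth.
- workorder.sign_off(): hands the job in; it is judged then, once.
The state is a dict: "time_s": time; "qpos": joint angles; "joint_velocities": joint speeds; "effort": joint torques, N m; "tool_pos": TCP position; "tool_rot": TCP orientation; "force": force on the tool from outside, world axes, zero at the start; "wrist_torque": the same for the moment, N m; "grip_width": finger opening in m; "grasp_force": force on a finger pad.
Only numpy, scipy, OpenCV 4.12 (cv2) and the standard library are available. Lean on these libraries where they do the work, as an engineer would, in place of code of your own. Each camera call takes 0.05 s, during which the arm holds its last target. There are 200 camera calls.

## Working session

There is one attempt and no reset: what is moved stays moved. The work goes in short steps, Python scripts to look and compute and a tool call to move; the robot and the scene stay as the last step left them, time stands still between calls to the robot, and variables do not carry over. Pictures are saved under pics/ and viewed, at most 10 in all, crops included, and the job is handed in when it is done.

Besides the shell and the picture viewer there is one more tool, called after "Emit:" in YAML: its name, and indented under it one key for each argument. drive_tool: Moves the arm, as the interface text tells. Its arguments: {"type":"object","properties":{"moves":{"type":"array"},"force":{"type":"number"}},"required":["moves"]}

```bash
mkdir -p pics; ls
python3 - <<'E'
from cell import sensors,vision,env
import cv2
for n in("side","top"):
    c=vision.read_camera(n);cv2.imwrite(f"pics/{n}0.png",c["image"][:,:,::-1])
    print(n,c["fx"],c["fy"],c["cx"],c["cy"],c["R"],c["t"])
print(sensors.get_obs())
E
```

```text
pics
side 490.4059395026497 490.4059395026497 316.46574344144364 199.1421326331409 [[ 0.94920695 -0.31456117 -0.00757806]
 [-0.23889525 -0.70478824 -0.66798397]
 [ 0.2047809   0.6358654  -0.74413707]] [-0.5067199   0.19792301  1.11265685]
top 406.9507214626826 406.9507214626826 322.88667720211106 202.12953067936556 [[-2.32441830e-02 -9.99729675e-01 -5.34369756e-04]
 [-9.76434114e-01  2.28172604e-02 -2.14606136e-01]
 [ 2.14560316e-01 -4.46656745e-03 -9.76700528e-01]] [0.01281099 0.53782848 0.84248021]
{'time_s': 0.1, 'qpos': array([-72.24383727,  18.43586393,  -4.01601588,  83.16732034,
         1.29332956,  78.54111266,  -3.26010646]), 'joint_velocities': array([-3.58255880e-05, -3.09951610e-02, -2.63327544e-02, -1.53441068e-01,
       -1.35487270e-01, -1.58817419e-02, -2.18945941e-02]), 'effort': array([-4.04057855e-04, -4.92573094e+01, -4.06060964e-01, -3.13399243e+01,
       -6.40728185e-02,  3.95986461e-02,  6.87056649e-05]), 'tool_pos': array([0.18937249, 0.62130086, 0.2295642 ]), 'tool_rot': array([-1.79900844e+02,  3.64331152e-03,  1.63053442e+02]), 'force': array([ 0.31191632, -0.05378213, -1.14690045]), 'wrist_torque': array([ 0.03035563, -0.04069134,  0.01657944]), 'grasp_force': 0.0, 'grip_width': 0.0870851068358895}
```

View pics/side0.png

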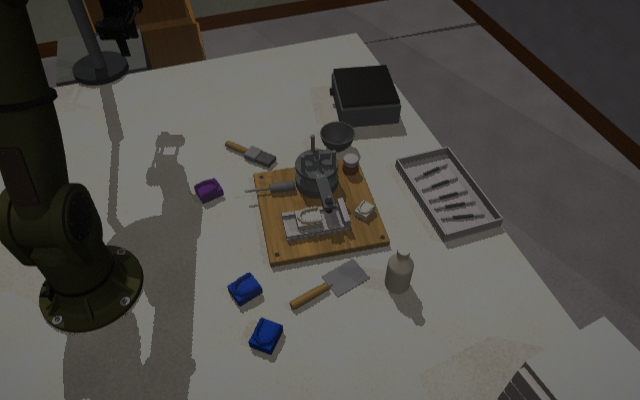

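View pics/top0.png

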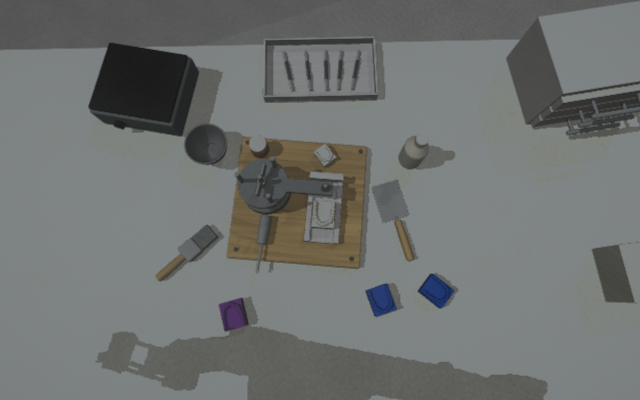

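The side view shows the board at about (320,215), with the tower at (318,170), the channel at (315,220) and the cast in it at (310,216). In the top view the stud is near (265,178), the cast near (323,212) and the stop at the top of the channel near (328,178). The blue and purple look-alikes lie off the board at (381,299), (436,290) and (233,314). Next I'll view enlarged crops.

Run:
```python
import cv2,numpy as np
s=cv2.imread("pics/side0.png")[130:270,240:400];t=cv2.imread("pics/top0.png")[130:275,220:380]
f=lambda a:cv2.resize(np.clip(a.astype(float)*1.4,0,255).astype('uint8'),(800,a.shape[0]*5),interpolation=cv2.INTER_CUBIC)[:600]
cv2.imwrite("pics/s1.png",f(s)[:600]);cv2.imwrite("pics/t1.png",f(t)[:600])
```

```text
(no output)
```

View pics/s1.png

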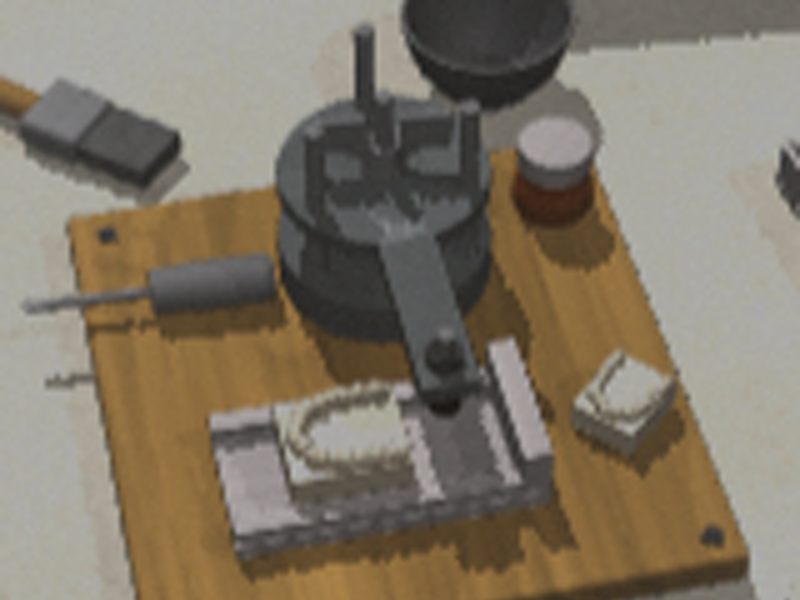

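View pics/t1.png

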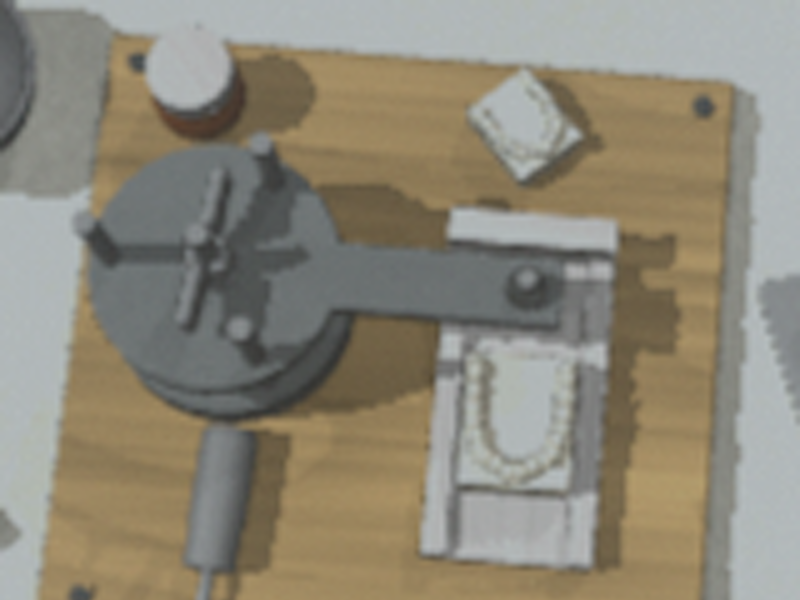

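The crops agree on which cast is meant. The white one with its horseshoe open towards the stop, at top crop (520,420) and side crop (350,440), lies in the channel. The small cast at (525,125) is outside it. Stud, pillars and stop are all visible, so I'll fit the press pose from both views.

```bash
cat > h.py <<'E'
import numpy as np
from scipy.optimize import least_squares
from cell import vision,sensors
C={n:vision.read_camera(n) for n in("side","top")}
def proj(n,X):
    c=C[n];p=np.atleast_2d(X)@np.array(c["R"]).T+c["t"]
    return np.c_[c["fx"]*p[:,0]/p[:,2]+c["cx"],c["fy"]*p[:,1]/p[:,2]+c["cy"]]
def W(q,P):
    P=np.atleast_2d(P)/1000.;c,s=np.cos(q[2]),np.sin(q[2])
    return np.c_[q[0]+c*P[:,0]-s*P[:,1],q[1]+s*P[:,0]+c*P[:,1],P[:,2]]
def tri(a,b):
    return least_squares(lambda X:np.r_[proj("top",X)[0]-a,proj("side",X)[0]-b],[.65,.1,.1]).x
E
python3 - <<'E'
from h import *
PT={'stud':(0,75,142),'p0':(0,120,147),'p1':(-39,52.5,147),'p2':(39,52.5,147),'stop':(30,-60,58),'c1':(130,150,20),'c2':(130,-150,20),'c3':(-160,150,20)}
T={'stud':(202,232),'p0':(85,220),'p1':(238,325),'p2':(262,143),'stop':(531,246),'c1':(115,37),'c2':(735,84)}
S={'stud':(383,98),'p0':(362,30),'p1':(315,132),'p2':(468,108),'stop':(509,409),'c2':(745,555),'c3':(70,218)}
T={k:np.array(v)/5+(220,130) for k,v in T.items()};S={k:np.array(v)/5+(240,130) for k,v in S.items()}
for k in('stud','p0','p1','p2','stop'):print(k,tri(T[k],S[k]).round(4))
def res(q):
    return np.concatenate([(proj("top",W(q,PT[k]))[0]-T[k]) for k in T]+[(proj("side",W(q,PT[k]))[0]-S[k]) for k in S])
r=least_squares(res,[.65,.1,0],loss='soft_l1');q=r.x
print(q,np.degrees(q[2]));print(dict(zip(['t'+k for k in T]+['s'+k for k in S],res(q).reshape(-1,2).round(1).tolist())))
np.save('q.npy',q)
for k in PT:print(k,W(q,PT[k]).round(4))
# cast near edge
t=np.array([(457,487),(570,492)])/5+(220,130)
g=least_squares(lambda d:(proj("top",W(q,[(d[0]-30,-60+d[1]+25,54),(d[0]-30,-60+d[1]-25,54)]))-t).ravel(),[-45,0])
print('cast',g.x,g.fun)
def inv(X): 
    d=np.array(X)-[q[0],q[1],0];c,s=np.cos(q[2]),np.sin(q[2]);return np.array([c*d[0]+s*d[1],-s*d[0]+c*d[1],d[2]])*1000
print('wings',[inv(tri(np.array(a)/5+(220,130),np.array(b)/5+(240,130))) for a,b in(((220,175),(410,158)),)])
E
```

```text
stud [0.5772 0.1268 0.1387]
p0 [0.5819 0.1737 0.1431]
p1 [0.5373 0.1116 0.1414]
p2 [0.6129 0.1019 0.1433]
stop [ 0.5951 -0.0086  0.0457]
[ 0.56780942  0.05252068 -0.10853996] -6.218881650584632
{'tstud': [-0.4, 0.1], 'tp0': [0.5, -0.0], 'tp1': [0.9, 0.4], 'tp2': [0.5, -0.2], 'tstop': [0.9, -0.3], 'tc1': [0.1, -1.5], 'tc2': [1.1, -0.8], 'sstud': [-0.6, -0.9], 'sp0': [-0.1, -0.6], 'sp1': [-0.9, -0.7], 'sp2': [0.0, -0.7], 'sstop': [-1.6, -2.2], 'sc2': [0.7, 0.1], 'sc3': [-1.4, -0.9]}
stud [[0.5759 0.1271 0.142 ]]
p0 [[0.5808 0.1718 0.147 ]]
p1 [[0.5347 0.1089 0.147 ]]
p2 [[0.6123 0.1005 0.147 ]]
stop [[ 0.5911 -0.0104  0.058 ]]
c1 [[0.7133 0.1876 0.02  ]]
c2 [[ 0.6808 -0.1107  0.02  ]]
c3 [[0.425 0.219 0.02 ]]
cast [-50.74972473   0.40442958] [-0.05194839 -0.46105094  0.05188968  0.45946788]
wings [array([28.22501215, 76.77738792, 97.79768354])]
```

```bash
cat >> h.py <<'E'
from scipy.spatial.transform import Rotation as Ro
q=np.array([0.5678,0.0525,-0.1085])
def inv(X): 
    d=np.array(X)-[q[0],q[1],0];c,s=np.cos(q[2]),np.sin(q[2]);return np.array([c*d[0]+s*d[1],-s*d[0]+c*d[1],d[2]])*1000
def T(p): # press point of the fingertips->world
    return W(q,p)[0]
def rel(pos,yaw,tilt=0,o=None):
    """tool shift (mm) + rotvec to reach TCP pos (m), tool down with yaw deg; tilt about press y (fingers towards +x)"""
    o=o or sensors.get_obs();R0=Ro.from_euler('xyz',o["tool_rot"],degrees=True)
    R1=Ro.from_rotvec(-np.radians(tilt)*np.array([-np.sin(q[2]),np.cos(q[2]),0]))*Ro.from_euler('xyz',[180,0,yaw],degrees=True)
    return (R0.inv().apply(np.array(pos)-o["tool_pos"])*1000).round(1),(R0.inv()*R1).as_rotvec().round(4)
def st():
    o=sensors.get_obs();print(o["time_s"],"press",inv(o["tool_pos"]).round(1),"rot",o["tool_rot"].round(1),"F",o["force"].round(2),"M",o["wrist_torque"].round(3),"grip",o["grip_width"].round(4),"q",o["qpos"].round(0))
E
python3 - <<'E'
from h import *
print('knob',inv(tri(np.array((528,283))/5+(220,130),np.array((446,340))/5+(240,130))))
R=Ro.from_rotvec(-np.radians(10)*np.array([0,1,0]))*Ro.from_euler('xyz',[180,0,174],degrees=True);print('approach dir',R.apply([0,0,1]))
for p,t in(((.45,.35,.23),0),(T((-102,-60,150)),0),(T((-102,-60,150)),8)):print(np.round(p,4),rel(p,173.8,t))
E
```

```text
knob [  1.11708776 -58.82355687 104.73534963]
approach dir [ 1.73648178e-01  1.21430643e-16 -9.84807753e-01]
[0.45 0.35 0.23] (array([-3.284e+02, -1.839e+02,  3.000e-01]), array([-0.0006,  0.    , -0.1876]))
[0.4599 0.0039 0.15  ] (array([-438.8, -512. ,   80.5]), array([-0.0006,  0.    , -0.1876]))
[0.4599 0.0039 0.15  ] (array([-438.8, -512. ,   80.5]), array([-0.0136, -0.1392, -0.1873]))
```

Emit:
drive_tool:
  moves:
    - {"x": -165,"y": -92,"z": 0,"fingers": 1}
    - {"x": -328,"y": -184,"z": 0,"rz": -0.19,"fingers": 1}
    - {"x": -328,"y": -184,"z": 0,"rz": -0.19,"fingers": 1}
    - {"x": -328,"y": -184,"z": 0,"rz": -0.19,"fingers": 1}
    - {"x": -328,"y": -184,"z": 0,"rz": -0.19,"fingers": 1}
    - {"x": -328,"y": -184,"z": 0,"rz": -0.19,"fingers": 1}
    - {"x": -438,"y": -512,"z": 0,"rz": -0.19,"fingers": 1}
    - {"x": -438,"y": -512,"z": 0,"rz": -0.19,"fingers": 1}
    - {"x": -438,"y": -512,"z": 0,"rz": -0.19,"fingers": 1}
    - {"x": -438,"y": -512,"z": 0,"rz": -0.19,"fingers": 1}
    - {"x": -438,"y": -512,"z": 0,"rz": -0.19,"fingers": 1}
    - {"x": -438,"y": -512,"z": 0,"rz": -0.19,"fingers": 1}
    - {"x": -438,"y": -512,"z": 80,"rx": -0.014,"ry": -0.139,"rz": -0.187,"fingers": 1}
    - {"x": -438,"y": -512,"z": 80,"rx": -0.014,"ry": -0.139,"rz": -0.187,"fingers": 1}
    - {"x": -438,"y": -512,"z": 80,"rx": -0.014,"ry": -0.139,"rz": -0.187,"fingers": 1}
    - {"x": -438,"y": -512,"z": 80,"rx": -0.014,"ry": -0.139,"rz": -0.187,"fingers": 1}
    - {"x": -438,"y": -512,"z": 80,"rx": -0.014,"ry": -0.139,"rz": -0.187,"fingers": 1}

```text
invalid input at $.moves[0]: expected keys x, y, z, rx, ry, rz, fingers
```

Run:
```python
from h import *
st()
print(rel(T((-102,-60,50)),173.8,8))
print(rel(T((-85,-60,50)),173.8,8))
```

```text
Traceback (most recent call last):
  File "h.py", line 25, in st
    o=sensors.get_obs();print(o["time_s"],"press",inv(o["tool_pos"]).round(1),"rot",o["tool_rot"].round(1),"F",o["force"].round(2),"M",o["wrist_torque"].round(3),"grip",o["grip_width"].round(4),"q",o["qpos"].round(0))
                                                                                                                                                                         ^^^^^^^^^^^^^^^^^^^^^
AttributeError: 'float' object has no attribute 'round'
```

```bash
sed -i 's/o\["grip_width"\].round(4)/round(o["grip_width"],4)/; s/^C=.*/import pickle;C=pickle.load(open("cal.pkl","rb"))/' h.py
python3 - <<'E'
from cell import vision
import pickle
pickle.dump({n:{k:v for k,v in vision.read_camera(n).items()} for n in("side","top")},open("cal.pkl","wb"))
from h import *
st()
E
```

```text
0.5 press [-437.7  525.   230.6] rot [180.    0.  163.1] F [-0.1 -0.3  0.2] M [ 0.011 -0.005 -0.018] grip 0.087 q [-72.  18.  -4.  83.   1.  79.  -3.]
```

Emit:
drive_tool:
  moves:
    - {"x": -165,"y": -92,"z": 0,"rx": 0,"ry": 0,"rz": 0,"fingers": 1}
    - {"x": -328,"y": -184,"z": 0,"rx": 0,"ry": 0,"rz": -0.19,"fingers": 1}
    - {"x": -328,"y": -184,"z": 0,"rx": 0,"ry": 0,"rz": -0.19,"fingers": 1}
    - {"x": -328,"y": -184,"z": 0,"rx": 0,"ry": 0,"rz": -0.19,"fingers": 1}
    - {"x": -328,"y": -184,"z": 0,"rx": 0,"ry": 0,"rz": -0.19,"fingers": 1}
    - {"x": -328,"y": -184,"z": 0,"rx": 0,"ry": 0,"rz": -0.19,"fingers": 1}
    - {"x": -438,"y": -512,"z": 0,"rx": 0,"ry": 0,"rz": -0.19,"fingers": 1}
    - {"x": -438,"y": -512,"z": 0,"rx": 0,"ry": 0,"rz": -0.19,"fingers": 1}
    - {"x": -438,"y": -512,"z": 0,"rx": 0,"ry": 0,"rz": -0.19,"fingers": 1}
    - {"x": -438,"y": -512,"z": 0,"rx": 0,"ry": 0,"rz": -0.19,"fingers": 1}
    - {"x": -438,"y": -512,"z": 0,"rx": 0,"ry": 0,"rz": -0.19,"fingers": 1}
    - {"x": -438,"y": -512,"z": 0,"rx": 0,"ry": 0,"rz": -0.19,"fingers": 1}
    - {"x": -438,"y": -512,"z": 80,"rx": -0.014,"ry": -0.139,"rz": -0.187,"fingers": 1}
    - {"x": -438,"y": -512,"z": 80,"rx": -0.014,"ry": -0.139,"rz": -0.187,"fingers": 1}
    - {"x": -438,"y": -512,"z": 80,"rx": -0.014,"ry": -0.139,"rz": -0.187,"fingers": 1}

```text
time_s: 2.38
tool_pos: [0.4578, 0.0041, 0.1493]
tool_rot: [180.0, 7.9, 173.8]
force: [-0.2, 0.8, 0.6]
grip_width: 0.0007
grasp_force: 0.0
```

Run:
```python
from h import *
st()
print(rel(T((-102,-60,50)),173.8,8))
print(rel(T((-85,-60,50)),173.8,8))
```

```text
2.375 press [-104.1  -60.   149.3] rot [180.    7.9 173.8] F [-0.15  0.82  0.65] M [0.041 0.068 0.055] grip 0.0007 q [-30.  -9.  23. 122.   6.  59.  74.]
(array([11.5, -0.1, 98.7]), array([ 0.0005, -0.0025, -0.0004]))
(array([-5.30e+00, -1.00e-01,  1.01e+02]), array([ 0.0005, -0.0025, -0.0004]))
```

Emit:
drive_tool:
  moves:
    - {"x": 8,"y": 0,"z": 50,"rx": 0,"ry": 0,"rz": 0,"fingers": 1}
    - {"x": 11.5,"y": 0,"z": 85,"rx": 0,"ry": 0,"rz": 0,"fingers": 1}
    - {"x": 11.5,"y": 0,"z": 98.5,"rx": 0,"ry": 0,"rz": 0,"fingers": 1}
    - {"x": 11.5,"y": 0,"z": 98.5,"rx": 0,"ry": 0,"rz": 0,"fingers": 1}

```text
time_s: 2.88
tool_pos: [0.4631, 0.0043, 0.0525]
tool_rot: [180.0, 8.1, 173.8]
force: [0.0, 0.0, 0.3]
grip_width: 0.0005
grasp_force: 0.0
```

Run:
```python
from h import *
import cv2
st()
c=vision.read_camera("side")["image"][130:270,220:380,::-1];t=vision.read_camera("top")["image"][150:290,250:410,::-1]
cv2.imwrite("pics/p2.png",cv2.resize(np.hstack([c,t]),(800,350),interpolation=cv2.INTER_CUBIC))
for x in(-80,-60,-50,-40):print(x,rel(T((x,-60,50)),173.8,8)[0])
```

```text
2.875 press [-98.8 -59.3  52.5] rot [180.    8.1 173.8] F [0.   0.04 0.33] M [ 0.051  0.216 -0.037] grip 0.0005 q [-30.  -1.  25. 127.   3.  45.  77.]
-80 [-17.8  -0.9   5.9]
-60 [-37.6  -0.9   8.7]
-50 [-47.5  -0.9  10.2]
-40 [-57.4  -0.9  11.6]
```

View pics/p2.png

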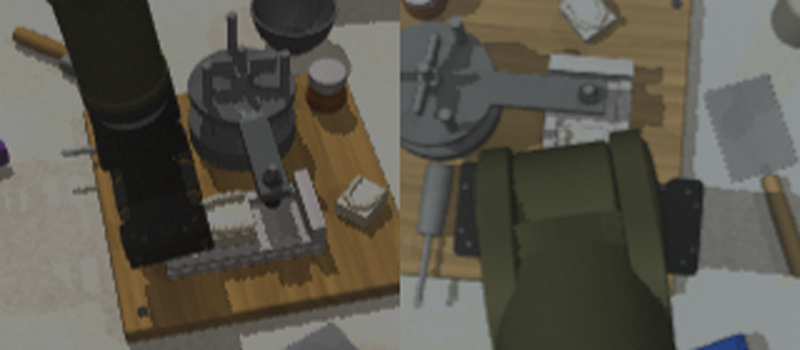

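The fingers are behind the cast in the channel (left half, about (205,225)), and the body clears the clamp arm and the probe. Next I push.

Emit:
drive_tool:
  moves:
    - {"x": -3,"y": -0.5,"z": 2,"rx": 0,"ry": 0,"rz": 0,"fingers": 1}
    - {"x": -6,"y": -0.9,"z": 3,"rx": 0,"ry": 0,"rz": 0,"fingers": 1}
    - {"x": -9,"y": -0.9,"z": 4,"rx": 0,"ry": 0,"rz": 0,"fingers": 1}
    - {"x": -12,"y": -0.9,"z": 5,"rx": 0,"ry": 0,"rz": 0,"fingers": 1}
    - {"x": -15,"y": -0.9,"z": 5.5,"rx": 0,"ry": 0,"rz": 0,"fingers": 1}
    - {"x": -18,"y": -0.9,"z": 6,"rx": 0,"ry": 0,"rz": 0,"fingers": 1}
    - {"x": -21,"y": -0.9,"z": 6.3,"rx": 0,"ry": 0,"rz": 0,"fingers": 1}
    - {"x": -24,"y": -0.9,"z": 6.7,"rx": 0,"ry": 0,"rz": 0,"fingers": 1}
    - {"x": -27,"y": -0.9,"z": 7.2,"rx": 0,"ry": 0,"rz": 0,"fingers": 1}
    - {"x": -30,"y": -0.9,"z": 7.6,"rx": 0,"ry": 0,"rz": 0,"fingers": 1}
    - {"x": -33,"y": -0.9,"z": 8,"rx": 0,"ry": 0,"rz": 0,"fingers": 1}
    - {"x": -36,"y": -0.9,"z": 8.5,"rx": 0,"ry": 0,"rz": 0,"fingers": 1}
    - {"x": -39,"y": -0.9,"z": 9,"rx": 0,"ry": 0,"rz": 0,"fingers": 1}
    - {"x": -42,"y": -0.9,"z": 9.4,"rx": 0,"ry": 0,"rz": 0,"fingers": 1}
    - {"x": -45,"y": -0.9,"z": 9.8,"rx": 0,"ry": 0,"rz": 0,"fingers": 1}

```text
time_s: 4.85
tool_pos: [0.5073, -0.0017, 0.048]
tool_rot: [179.9, 8.0, 173.8]
force: [-1.4, -1.0, -0.4]
grip_width: 0.0004
grasp_force: 0.6
```

Run:
```python
from h import *
st()
for x in(-50,-40):print(x,rel(T((x,-60,50)),173.8,8)[0])
```

```text
4.85 press [-54.2 -60.4  48. ] rot [179.9   8.  173.8] F [-1.42 -1.02 -0.43] M [ 0.143  0.42  -0.019] grip 0.0004 q [-29.   6.  26. 122.  -2.  45.  82.]
-50 [-4.5  0.4 -1.4]
-40 [-14.4   0.4  -0. ]
```

Contact force is about 1.5 N, so the cast is sliding. I'll continue in small steps.

Emit:
drive_tool:
  moves:
    - {"x": -2,"y": 0.3,"z": 0,"rx": 0,"ry": 0,"rz": 0,"fingers": 1}
    - {"x": -4,"y": 0.3,"z": 0,"rx": 0,"ry": 0,"rz": 0,"fingers": 1}
    - {"x": -6,"y": 0.3,"z": 0,"rx": 0,"ry": 0,"rz": 0,"fingers": 1}
    - {"x": -8,"y": 0.3,"z": 0,"rx": 0,"ry": 0,"rz": 0,"fingers": 1}

```text
time_s: 5.35
tool_pos: [0.5152, -0.0022, 0.0491]
tool_rot: [179.9, 8.0, 173.8]
force: [-2.1, -0.1, -1.0]
grip_width: 0.0003
grasp_force: 0.4
```

Emit:
drive_tool:
  moves:
    - {"x": -1,"y": 0,"z": 0,"rx": 0,"ry": 0,"rz": 0,"fingers": 1}
    - {"x": -2,"y": 0,"z": 0,"rx": 0,"ry": 0,"rz": 0,"fingers": 1}

```text
time_s: 5.6
tool_pos: [0.517, -0.0024, 0.0493]
tool_rot: [179.9, 8.0, 173.8]
force: [-0.9, -0.7, -0.6]
grip_width: 0.0004
grasp_force: 0.4
```

Emit:
drive_tool:
  moves:
    - {"x": -1,"y": 0,"z": 0,"rx": 0,"ry": 0,"rz": 0,"fingers": 1}

```text
time_s: 5.72
tool_pos: [0.518, -0.0026, 0.0495]
tool_rot: [179.9, 8.0, 173.8]
force: [1.0, -0.5, 0.5]
grip_width: 0.0007
grasp_force: 0.4
```

Run:
```python
from h import *
st()
```

```text
5.725 press [-43.6 -60.1  49.5] rot [179.9   8.  173.8] F [ 1.   -0.52  0.52] M [ 0.061  0.37  -0.016] grip 0.0007 q [-29.   7.  26. 121.  -3.  45.  83.]
```

Emit:
drive_tool:
  moves:
    - {"x": -1,"y": 0,"z": 0,"rx": 0,"ry": 0,"rz": 0,"fingers": 1}
    - {"x": -2,"y": 0,"z": 0.2,"rx": 0,"ry": 0,"rz": 0,"fingers": 1}

```text
time_s: 5.98
tool_pos: [0.52, -0.0028, 0.0496]
tool_rot: [179.9, 8.0, 173.8]
force: [-0.8, 0.4, -0.4]
grip_width: 0.0002
grasp_force: 0.5
```

Emit:
drive_tool:
  moves:
    - {"x": -1,"y": 0,"z": 0.2,"rx": 0,"ry": 0,"rz": 0,"fingers": 1}

```text
time_s: 6.1
tool_pos: [0.521, -0.0028, 0.0496]
tool_rot: [179.9, 8.0, 173.8]
force: [-1.7, -0.5, -0.1]
grip_width: 0.0002
grasp_force: 0.7
```

Emit:
drive_tool:
  moves:
    - {"x": -1,"y": 0,"z": 0.2,"rx": 0,"ry": 0,"rz": 0,"fingers": 1}

```text
time_s: 6.22
tool_pos: [0.5213, -0.0029, 0.0494]
tool_rot: [179.9, 7.9, 173.8]
force: [-6.6, 0.1, 4.1]
grip_width: 0.0
grasp_force: 2.8
```

Emit:
drive_tool:
  moves:
    - {"x": 3,"y": 0,"z": 0,"rx": 0,"ry": 0,"rz": 0,"fingers": 1}
    - {"x": 12,"y": 0,"z": 0,"rx": 0,"ry": 0,"rz": 0,"fingers": 1}
    - {"x": 15,"y": 0,"z": -50,"rx": 0,"ry": 0,"rz": 0,"fingers": 1}
    - {"x": 15,"y": 0,"z": -110,"rx": 0,"ry": 0,"rz": 0,"fingers": 0.31}
    - {"x": 15,"y": 0,"z": -160,"rx": 0,"ry": 0.14,"rz": 0,"fingers": 0.31}
    - {"x": 15,"y": 0,"z": -160,"rx": 0,"ry": 0.14,"rz": 0,"fingers": 0.31}

```text
time_s: 6.98
tool_pos: [0.4888, 0.0009, 0.2105]
tool_rot: [179.8, 0.5, 173.8]
force: [0.1, 0.9, -1.0]
grip_width: 0.0226
grasp_force: 0.0
```

Run:
```python
from h import *
import cv2
st()
c=vision.read_camera("side")["image"][130:270,240:400,::-1];t=vision.read_camera("top")["image"][130:270,240:400,::-1]
cv2.imwrite("pics/p3.png",cv2.resize(np.hstack([c,t]),(800,350),interpolation=cv2.INTER_CUBIC))
print(rel(T((0,75,200)),159))
```

```text
6.975 press [-73.  -59.8 210.5] rot [179.8   0.5 173.8] F [ 0.11  0.88 -1.04] M [ 0.032 -0.02   0.003] grip 0.0226 q [-31.  -2.  27. 108.   1.  73.  80.]
(array([-76.4, 135.3,   5.9]), array([0.0011, 0.0009, 0.2579]))
```

View pics/p3.png

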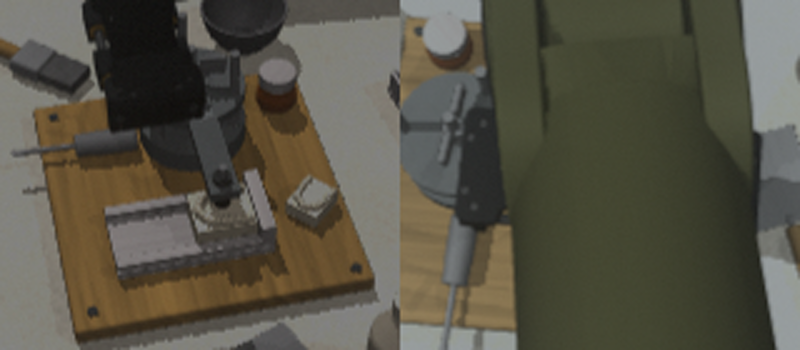

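The side view (225,215) shows the cast against the stop, with the foot above it. Next I go over the stud.

Emit:
drive_tool:
  moves:
    - {"x": -28,"y": 50,"z": 0,"rx": 0,"ry": 0,"rz": 0.1,"fingers": 0.31}
    - {"x": -56,"y": 100,"z": 2,"rx": 0,"ry": 0,"rz": 0.2,"fingers": 0.31}
    - {"x": -76.4,"y": 135.3,"z": 6,"rx": 0,"ry": 0,"rz": 0.258,"fingers": 0.31}
    - {"x": -76.4,"y": 135.3,"z": 6,"rx": 0,"ry": 0,"rz": 0.258,"fingers": 0.31}
    - {"x": -76.4,"y": 135.3,"z": 6,"rx": 0,"ry": 0,"rz": 0.258,"fingers": 0.31}

```text
time_s: 7.7
tool_pos: [0.5744, 0.1259, 0.1981]
tool_rot: [-179.9, -0.1, 159.0]
force: [0.0, 0.0, 0.2]
grip_width: 0.0299
grasp_force: 0.0
```

Run:
```python
from h import *
st()
print(rel(T((0,75,160)),159));print(rel(T((0,75,110)),159))
```

```text
7.7 press [ -1.4  73.7 198.1] rot [-1.799e+02 -1.000e-01  1.590e+02] F [0.03 0.03 0.15] M [-0.062  0.009 -0.023] grip 0.0299 q [-35.  12.  24.  96.  -5.  73.  58.]
(array([-1.1,  1.7, 38.1]), array([-0.002 , -0.0025, -0.0002]))
(array([-1.2,  1.8, 88.1]), array([-0.002 , -0.0025, -0.0002]))
```

Emit:
drive_tool:
  moves:
    - {"x": -1.2,"y": 1.8,"z": 20,"rx": 0,"ry": 0,"rz": 0,"fingers": 0.31}
    - {"x": -1.2,"y": 1.8,"z": 44,"rx": 0,"ry": 0,"rz": 0,"fingers": 0.31}
    - {"x": -1.2,"y": 1.8,"z": 58,"rx": 0,"ry": 0,"rz": 0,"fingers": 0.31}
    - {"x": -1.2,"y": 1.8,"z": 66,"rx": 0,"ry": 0,"rz": 0,"fingers": 0.31}

```text
time_s: 8.2
tool_pos: [0.5767, 0.1277, 0.1327]
tool_rot: [-180.0, -0.1, 159.0]
force: [0.3, 0.2, 0.6]
grip_width: 0.0299
grasp_force: 0.0
```

Emit:
drive_tool:
  moves:
    - {"x": 0,"y": 0,"z": 8,"rx": 0,"ry": 0,"rz": 0,"fingers": 0.31}
    - {"x": 0,"y": 0,"z": 16,"rx": 0,"ry": 0,"rz": 0,"fingers": 0.31}
    - {"x": 0,"y": 0,"z": 22,"rx": 0,"ry": 0,"rz": 0,"fingers": 0.31}
    - {"x": 0,"y": 0,"z": 22,"rx": 0,"ry": 0,"rz": 0,"fingers": 0.31}

```text
time_s: 8.7
tool_pos: [0.5772, 0.1284, 0.1115]
tool_rot: [180.0, -0.1, 159.0]
force: [-0.5, -0.2, -0.4]
grip_width: 0.0304
grasp_force: 0.0
```

Run:
```python
from h import *
import cv2
st()
c=vision.read_camera("side")["image"][130:200,270:350,::-1]
cv2.imwrite("pics/p4.png",cv2.resize(np.clip(c*1.6,0,255).astype('uint8'),(640,560),interpolation=cv2.INTER_CUBIC))
print(rel(T((0,75,110)),159))
```

```text
8.7 press [  1.1  76.5 111.5] rot [ 1.80e+02 -1.00e-01  1.59e+02] F [-0.48 -0.16 -0.38] M [-0.043 -0.03   0.016] grip 0.0304 q [-35.  17.  23. 101.  -7.  64.  60.]
(array([ 0.9, -1.9,  1.9]), array([ 0.0008, -0.0007,  0.0001]))
```

View pics/p4.png

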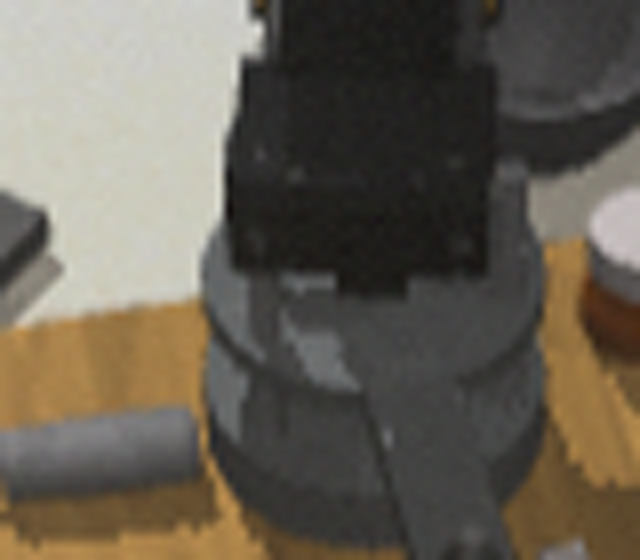

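The gripper sits inside the pillars (finger at about (370,280)) and reads no forces. I start turning.

Emit:
drive_tool:
  moves:
    - {"x": 0.5,"y": -1,"z": 1,"rx": 0,"ry": 0,"rz": 0.1,"fingers": 0.31}
    - {"x": 0.5,"y": -1,"z": 1,"rx": 0,"ry": 0,"rz": 0.2,"fingers": 0.31}
    - {"x": 0.5,"y": -1,"z": 1,"rx": 0,"ry": 0,"rz": 0.3,"fingers": 0.31}
    - {"x": 0.5,"y": -1,"z": 1,"rx": 0,"ry": 0,"rz": 0.4,"fingers": 0.31}
    - {"x": 0.5,"y": -1,"z": 1,"rx": 0,"ry": 0,"rz": 0.5,"fingers": 0.31}
    - {"x": 0.5,"y": -1,"z": 1,"rx": 0,"ry": 0,"rz": 0.55,"fingers": 0.31}

```text
time_s: 9.5
tool_pos: [0.5769, 0.1279, 0.1114]
tool_rot: [179.9, -0.0, 127.4]
force: [-0.5, 0.0, -0.3]
grip_width: 0.0301
grasp_force: 0.0
```

```bash
python3 -c "
from h import *
st()"
```

```text
9.5 press [  0.9  75.9 111.4] rot [179.9  -0.  127.4] F [-0.54  0.03 -0.27] M [-0.015  0.063 -0.014] grip 0.0301 q [-39.  17.  28. 101.  -9.  64.  29.]
```

Emit:
drive_tool:
  moves:
    - {"x": 0,"y": 0,"z": 0,"rx": 0,"ry": 0,"rz": 0.05,"fingers": 0.31}
    - {"x": 0,"y": 0,"z": 0,"rx": 0,"ry": 0,"rz": 0.1,"fingers": 0.31}
    - {"x": 0,"y": 0,"z": 0,"rx": 0,"ry": 0,"rz": 0.15,"fingers": 0.31}
    - {"x": 0,"y": 0,"z": 0,"rx": 0,"ry": 0,"rz": 0.2,"fingers": 0.31}

```text
time_s: 10.0
tool_pos: [0.5769, 0.1295, 0.1114]
tool_rot: [179.9, -0.1, 116.0]
force: [-0.3, 2.6, -1.1]
grip_width: 0.0302
grasp_force: 5.2
```

```bash
python3 -c "
from h import *
st();print(rel(T((0,75,110)),159))"
```

```text
10.0 press [  0.7  77.5 111.4] rot [ 1.799e+02 -1.000e-01  1.160e+02] F [-0.26  2.64 -1.07] M [ 0.506 -0.163  0.201] grip 0.0302 q [-40.  17.  29. 101. -10.  64.  19.]
(array([-1.8, -2. ,  1.4]), array([ 0.0029, -0.0016, -0.7499]))
```

Emit:
drive_tool:
  moves:
    - {"x": 0,"y": 0,"z": 0.3,"rx": 0,"ry": 0,"rz": 0.08,"fingers": 0.31}
    - {"x": 0,"y": 0,"z": 0.6,"rx": 0,"ry": 0,"rz": 0.16,"fingers": 0.31}
    - {"x": 0,"y": 0,"z": 0.9,"rx": 0,"ry": 0,"rz": 0.24,"fingers": 0.31}
    - {"x": 0,"y": 0,"z": 1.1,"rx": 0,"ry": 0,"rz": 0.32,"fingers": 0.31}
    - {"x": 0,"y": 0,"z": 1.4,"rx": 0,"ry": 0,"rz": 0.4,"fingers": 0.31}

```text
time_s: 10.62
tool_pos: [0.577, 0.1296, 0.1101]
tool_rot: [179.9, -0.2, 93.1]
force: [0.6, 2.8, -0.4]
grip_width: 0.03
grasp_force: 5.2
```

```bash
python3 -c "
from h import *
st();print(rel(T((0,75,110)),159))"
```

```text
10.625 press [  0.8  77.6 110.1] rot [179.9  -0.2  93.1] F [ 0.58  2.77 -0.44] M [ 0.425 -0.01   0.202] grip 0.03 q [-43.  18.  33. 101. -11.  64.  -3.]
(array([-2.5, -1.2,  0.1]), array([ 0.0028, -0.0022, -1.1507]))
```

Emit:
drive_tool:
  moves:
    - {"x": 0,"y": 0,"z": 0.3,"rx": 0,"ry": 0,"rz": 0.08,"fingers": 0.31}
    - {"x": 0,"y": 0,"z": 0.6,"rx": 0,"ry": 0,"rz": 0.16,"fingers": 0.31}
    - {"x": 0,"y": 0,"z": 0.9,"rx": 0,"ry": 0,"rz": 0.24,"fingers": 0.31}

```text
time_s: 11.0
tool_pos: [0.577, 0.1297, 0.1093]
tool_rot: [180.0, -0.2, 79.3]
force: [-0.0, 3.2, -0.8]
grip_width: 0.03
grasp_force: 5.1
```

```bash
python3 -c "
from h import *
st()"
```

```text
11.0 press [  0.8  77.7 109.3] rot [180.   -0.2  79.3] F [-0.03  3.23 -0.79] M [0.452 0.039 0.183] grip 0.03 q [-45.  18.  35. 101. -12.  64. -16.]
```

Emit:
drive_tool:
  moves:
    - {"x": 0,"y": 0,"z": 0.3,"rx": 0,"ry": 0,"rz": 0.05,"fingers": 0.31}
    - {"x": 0,"y": 0,"z": 0.4,"rx": 0,"ry": 0,"rz": 0.1,"fingers": 0.31}
    - {"x": 0,"y": 0,"z": 0.5,"rx": 0,"ry": 0,"rz": 0.15,"fingers": 0.31}

```text
time_s: 11.38
tool_pos: [0.577, 0.1297, 0.1088]
tool_rot: [-180.0, -0.2, 70.8]
force: [-0.5, 1.7, -0.4]
grip_width: 0.0302
grasp_force: 5.1
```

```bash
python3 -c "
from h import *
st()"
```

```text
11.375 press [  0.8  77.8 108.8] rot [-180.    -0.2   70.8] F [-0.46  1.72 -0.44] M [0.451 0.057 0.204] grip 0.0302 q [-46.  19.  37. 101. -12.  64. -24.]
```

Emit:
drive_tool:
  moves:
    - {"x": 0,"y": 0,"z": 0.3,"rx": 0,"ry": 0,"rz": 0.05,"fingers": 0.31}
    - {"x": 0,"y": 0,"z": 0.4,"rx": 0,"ry": 0,"rz": 0.1,"fingers": 0.31}

```text
time_s: 11.62
tool_pos: [0.5771, 0.1296, 0.1085]
tool_rot: [-180.0, -0.2, 65.1]
force: [1.2, 2.7, 0.2]
grip_width: 0.0302
grasp_force: 5.0
```

```bash
python3 -c "
from h import *
st()"
```

```text
11.625 press [  0.9  77.7 108.5] rot [-180.    -0.2   65.1] F [1.23 2.74 0.21] M [0.563 0.03  0.169] grip 0.0302 q [-47.  19.  37. 101. -13.  64. -30.]
```

Emit:
drive_tool:
  moves:
    - {"x": 0,"y": 0,"z": 0.2,"rx": 0,"ry": 0,"rz": 0.05,"fingers": 0.31}
    - {"x": 0,"y": 0,"z": 0.3,"rx": 0,"ry": 0,"rz": 0.1,"fingers": 0.31}

```text
time_s: 11.88
tool_pos: [0.5771, 0.1297, 0.1082]
tool_rot: [-180.0, -0.2, 59.3]
force: [0.2, 3.0, 0.2]
grip_width: 0.0302
grasp_force: 5.1
```

```bash
python3 -c "
from h import *
st()"
```

```text
11.875 press [  0.9  77.7 108.2] rot [-180.    -0.2   59.3] F [0.2  2.96 0.21] M [0.455 0.009 0.194] grip 0.0302 q [-47.  19.  38. 101. -13.  64. -35.]
```

Emit:
drive_tool:
  moves:
    - {"x": 0,"y": 0,"z": 0.2,"rx": 0,"ry": 0,"rz": 0.05,"fingers": 0.31}
    - {"x": 0,"y": 0,"z": 0.3,"rx": 0,"ry": 0,"rz": 0.1,"fingers": 0.31}

```text
time_s: 12.12
tool_pos: [0.5772, 0.1297, 0.1079]
tool_rot: [-179.9, -0.2, 53.6]
force: [0.0, 3.8, 0.8]
grip_width: 0.0295
grasp_force: 5.1
```

```bash
python3 -c "
from h import *
st()"
```

```text
12.125 press [  1.   77.7 107.9] rot [-179.9   -0.2   53.6] F [0.01 3.81 0.84] M [0.5   0.019 0.155] grip 0.0295 q [-48.  19.  39. 101. -14.  64. -41.]
```

Emit:
drive_tool:
  moves:
    - {"x": 0,"y": 0,"z": 0.2,"rx": 0,"ry": 0,"rz": 0.05,"fingers": 0.31}
    - {"x": 0,"y": 0,"z": 0.3,"rx": 0,"ry": 0,"rz": 0.1,"fingers": 0.31}

```text
time_s: 12.38
tool_pos: [0.5772, 0.1297, 0.1076]
tool_rot: [-179.9, -0.2, 47.9]
force: [1.2, 3.4, 0.7]
grip_width: 0.0299
grasp_force: 5.1
```

```bash
python3 -c "
from h import *
st()"
```

```text
12.375 press [  1.   77.8 107.6] rot [-179.9   -0.2   47.9] F [1.2  3.41 0.67] M [ 0.445 -0.017  0.191] grip 0.0299 q [-49.  20.  40. 102. -14.  64. -46.]
```

Emit:
drive_tool:
  moves:
    - {"x": 0,"y": 0,"z": 0.2,"rx": 0,"ry": 0,"rz": 0.05,"fingers": 0.31}
    - {"x": 0,"y": 0,"z": 0.3,"rx": 0,"ry": 0,"rz": 0.1,"fingers": 0.31}

```text
time_s: 12.62
tool_pos: [0.5772, 0.1297, 0.1073]
tool_rot: [-179.9, -0.2, 42.1]
force: [1.3, 2.9, -1.1]
grip_width: 0.0301
grasp_force: 5.1
```

```bash
python3 -c "
from h import *
st()"
```

```text
12.625 press [  1.   77.8 107.3] rot [-179.9   -0.2   42.1] F [ 1.26  2.9  -1.06] M [0.507 0.016 0.179] grip 0.0301 q [-50.  20.  41. 102. -15.  64. -51.]
```

Emit:
drive_tool:
  moves:
    - {"x": 0,"y": 0,"z": 0.2,"rx": 0,"ry": 0,"rz": 0.05,"fingers": 0.31}
    - {"x": 0,"y": 0,"z": 0.3,"rx": 0,"ry": 0,"rz": 0.1,"fingers": 0.31}

```text
time_s: 12.88
tool_pos: [0.5772, 0.1297, 0.107]
tool_rot: [-179.9, -0.2, 36.4]
force: [0.7, 3.1, 1.1]
grip_width: 0.0301
grasp_force: 5.1
```

```bash
python3 -c "
from h import *
st()"
```

```text
12.875 press [  1.   77.8 107. ] rot [-179.9   -0.2   36.4] F [0.67 3.1  1.06] M [ 0.48  -0.051  0.193] grip 0.0301 q [-50.  20.  42. 102. -15.  64. -57.]
```

Emit:
drive_tool:
  moves:
    - {"x": 0,"y": 0,"z": 0.2,"rx": 0,"ry": 0,"rz": 0.05,"fingers": 0.31}
    - {"x": 0,"y": 0,"z": 0.3,"rx": 0,"ry": 0,"rz": 0.1,"fingers": 0.31}

```text
time_s: 13.12
tool_pos: [0.5773, 0.1297, 0.1066]
tool_rot: [-179.9, -0.2, 30.7]
force: [0.8, 3.2, 0.2]
grip_width: 0.0302
grasp_force: 5.1
```

```bash
python3 -c "
from h import *
st()"
```

```text
13.125 press [  1.1  77.8 106.6] rot [-179.9   -0.2   30.7] F [0.79 3.19 0.24] M [ 0.509 -0.052  0.205] grip 0.0302 q [-51.  20.  44. 102. -16.  64. -62.]
```

Emit:
drive_tool:
  moves:
    - {"x": 0,"y": 0,"z": 0.2,"rx": 0,"ry": 0,"rz": 0.05,"fingers": 0.31}
    - {"x": 0,"y": 0,"z": 0.3,"rx": 0,"ry": 0,"rz": 0.1,"fingers": 0.31}

```text
time_s: 13.38
tool_pos: [0.5773, 0.1297, 0.1063]
tool_rot: [-179.9, -0.2, 25.0]
force: [1.5, 2.8, 0.1]
grip_width: 0.0301
grasp_force: 5.1
```

```bash
python3 -c "
from h import *
st()"
```

```text
13.375 press [  1.1  77.8 106.3] rot [-179.9   -0.2   25. ] F [1.52 2.81 0.14] M [ 0.435 -0.05   0.201] grip 0.0301 q [-52.  21.  45. 102. -16.  64. -67.]
```

Emit:
drive_tool:
  moves:
    - {"x": 0,"y": 0,"z": 0.2,"rx": 0,"ry": 0,"rz": 0.05,"fingers": 0.31}
    - {"x": 0,"y": 0,"z": 0.3,"rx": 0,"ry": 0,"rz": 0.1,"fingers": 0.31}

```text
time_s: 13.62
tool_pos: [0.5773, 0.1297, 0.106]
tool_rot: [-179.8, -0.1, 19.2]
force: [0.8, 2.7, -0.3]
grip_width: 0.03
grasp_force: 5.1
```

```bash
python3 -c "
from h import *
st()"
```

```text
13.625 press [  1.1  77.7 106. ] rot [-1.798e+02 -1.000e-01  1.920e+01] F [ 0.8   2.66 -0.27] M [ 0.468 -0.064  0.221] grip 0.03 q [-53.  21.  46. 102. -17.  64. -73.]
```

Emit:
drive_tool:
  moves:
    - {"x": 0,"y": 0,"z": 0.2,"rx": 0,"ry": 0,"rz": 0.05,"fingers": 0.31}
    - {"x": 0,"y": 0,"z": 0.3,"rx": 0,"ry": 0,"rz": 0.1,"fingers": 0.31}

```text
time_s: 13.88
tool_pos: [0.5773, 0.1296, 0.1057]
tool_rot: [-179.8, -0.1, 13.5]
force: [0.8, 2.7, -1.4]
grip_width: 0.0301
grasp_force: 5.1
```

```bash
python3 -c "
from h import *
st()"
```

```text
13.875 press [  1.1  77.7 105.7] rot [-1.798e+02 -1.000e-01  1.350e+01] F [ 0.77  2.71 -1.36] M [ 0.497 -0.096  0.155] grip 0.0301 q [-54.  21.  47. 102. -17.  64. -78.]
```

Emit:
drive_tool:
  moves:
    - {"x": 0,"y": 0,"z": 0.2,"rx": 0,"ry": 0,"rz": 0.05,"fingers": 0.31}
    - {"x": 0,"y": 0,"z": 0.3,"rx": 0,"ry": 0,"rz": 0.1,"fingers": 0.31}

```text
time_s: 14.12
tool_pos: [0.5774, 0.1296, 0.1054]
tool_rot: [-179.8, -0.1, 7.8]
force: [1.9, 3.2, 0.3]
grip_width: 0.0301
grasp_force: 5.2
```

```bash
python3 -c "
from h import *
st()"
```

```text
14.125 press [  1.1  77.7 105.4] rot [-1.798e+02 -1.000e-01  7.800e+00] F [1.86 3.22 0.33] M [ 0.509 -0.11   0.146] grip 0.0301 q [-55.  22.  48. 102. -18.  64. -83.]
```

Emit:
drive_tool:
  moves:
    - {"x": 0,"y": 0,"z": 0.2,"rx": 0,"ry": 0,"rz": 0.05,"fingers": 0.31}
    - {"x": 0,"y": 0,"z": 0.3,"rx": 0,"ry": 0,"rz": 0.1,"fingers": 0.31}

```text
time_s: 14.38
tool_pos: [0.5774, 0.1296, 0.1051]
tool_rot: [-179.8, -0.1, 2.0]
force: [1.6, 2.4, -0.3]
grip_width: 0.0298
grasp_force: 5.2
```

```bash
python3 -c "
from h import *
st()"
```

```text
14.375 press [  1.2  77.7 105.1] rot [-1.798e+02 -1.000e-01  2.000e+00] F [ 1.57  2.42 -0.26] M [ 0.487 -0.175  0.212] grip 0.0298 q [-55.  22.  49. 102. -18.  64. -88.]
```

Emit:
drive_tool:
  moves:
    - {"x": 0,"y": 0,"z": 0.2,"rx": 0,"ry": 0,"rz": 0.05,"fingers": 0.31}
    - {"x": 0,"y": 0,"z": 0.3,"rx": 0,"ry": 0,"rz": 0.1,"fingers": 0.31}

```text
time_s: 14.62
tool_pos: [0.5774, 0.1296, 0.1047]
tool_rot: [-179.8, -0.1, -3.7]
force: [0.9, 1.6, -1.2]
grip_width: 0.03
grasp_force: 5.2
```

```bash
python3 -c "
from h import *
st()"
```

```text
14.625 press [  1.2  77.7 104.7] rot [-1.798e+02 -1.000e-01 -3.700e+00] F [ 0.94  1.59 -1.22] M [ 0.469 -0.159  0.216] grip 0.03 q [-56.  22.  50. 102. -19.  65. -94.]
```

```bash
cat >> h.py <<'E'
def av(n=6):
    L=[]
    for i in range(n):
        vision.read_camera("top");o=sensors.get_obs();L.append(np.r_[o["force"],o["wrist_torque"],o["grasp_force"]])
    print("av",np.mean(L,0).round(3),"sdMz",np.std(L,0)[5].round(3))
E
python3 -c "
from h import *
st();av()"
```

```text
14.625 press [  1.2  77.7 104.7] rot [-1.798e+02 -1.000e-01 -3.700e+00] F [ 0.94  1.59 -1.22] M [ 0.469 -0.159  0.216] grip 0.03 q [-56.  22.  50. 102. -19.  65. -94.]
av [ 1.868  4.193 -0.424  0.831 -0.255  0.145  3.686] sdMz 0.015
```

Emit:
drive_tool:
  moves:
    - {"x": 0,"y": 0,"z": 0.2,"rx": 0,"ry": 0,"rz": 0.05,"fingers": 0.31}
    - {"x": 0,"y": 0,"z": 0.3,"rx": 0,"ry": 0,"rz": 0.1,"fingers": 0.31}

```text
time_s: 15.18
tool_pos: [0.5773, 0.1294, 0.1044]
tool_rot: [-179.8, -0.1, -9.4]
force: [2.5, 5.4, -0.8]
grip_width: 0.0299
grasp_force: 5.3
```

```bash
python3 -c "
from h import *
st();av()"
```

```text
15.175 press [  1.1  77.5 104.4] rot [-1.798e+02 -1.000e-01 -9.400e+00] F [ 2.5   5.43 -0.82] M [ 1.028 -0.301  0.178] grip 0.0299 q [-57.  23.  51. 102. -20.  65. -99.]
av [ 2.312  5.039  0.209  1.049 -0.329  0.128  3.923] sdMz 0.018
```

Emit:
drive_tool:
  moves:
    - {"x": -0.2,"y": -1,"z": 0.2,"rx": 0,"ry": 0,"rz": 0.03,"fingers": 0.31}
    - {"x": 0,"y": -2,"z": 0.3,"rx": 0,"ry": 0,"rz": 0.08,"fingers": 0.31}

```text
time_s: 15.72
tool_pos: [0.5774, 0.1295, 0.1041]
tool_rot: [-179.9, -0.0, -14.1]
force: [1.6, 0.1, 0.8]
grip_width: 0.03
grasp_force: 5.1
```

```bash
python3 -c "
from h import *
st();av()"
```

```text
15.725 press [  1.2  77.6 104.1] rot [-179.9   -0.   -14.1] F [1.55 0.12 0.77] M [ 0.348 -0.081  0.205] grip 0.03 q [ -58.   23.   52.  102.  -20.   65. -103.]
av [ 1.363  1.968  2.584  0.473 -0.191  0.123  3.575] sdMz 0.03
```

Emit:
drive_tool:
  moves:
    - {"x": 0,"y": 0,"z": 0.2,"rx": 0,"ry": 0,"rz": 0.05,"fingers": 0.31}
    - {"x": 0,"y": 0,"z": 0.3,"rx": 0,"ry": 0,"rz": 0.1,"fingers": 0.31}

```text
time_s: 16.27
tool_pos: [0.5774, 0.1296, 0.1037]
tool_rot: [-179.9, -0.0, -19.8]
force: [1.9, 1.7, 3.2]
grip_width: 0.03
grasp_force: 5.4
```

```bash
python3 -c "
from h import *
st()"
```

```text
16.275 press [  1.2  77.6 103.7] rot [-179.9   -0.   -19.8] F [1.93 1.74 3.15] M [ 0.468 -0.176  0.18 ] grip 0.03 q [ -59.   24.   53.  102.  -21.   65. -108.]
```

Emit:
drive_tool:
  moves:
    - {"x": 0,"y": 0,"z": 0.2,"rx": 0,"ry": 0,"rz": 0.05,"fingers": 0.31}
    - {"x": 0,"y": 0,"z": 0.3,"rx": 0,"ry": 0,"rz": 0.1,"fingers": 0.31}

```text
time_s: 16.52
tool_pos: [0.5774, 0.1295, 0.1034]
tool_rot: [-179.9, -0.0, -25.6]
force: [1.2, 1.9, 4.0]
grip_width: 0.0299
grasp_force: 6.3
```

```bash
python3 -c "
from h import *
st()"
```

```text
16.525 press [  1.2  77.6 103.4] rot [-179.9   -0.   -25.6] F [1.22 1.93 4.04] M [ 0.428 -0.192  0.195] grip 0.0299 q [ -59.   24.   55.  102.  -22.   65. -113.]
```

Emit:
drive_tool:
  moves:
    - {"x": 0,"y": 0,"z": -0.3,"rx": 0,"ry": 0,"rz": 0.04,"fingers": 0.31}
    - {"x": 0,"y": 0,"z": -0.5,"rx": 0,"ry": 0,"rz": 0.08,"fingers": 0.31}

```text
time_s: 16.77
tool_pos: [0.5773, 0.1296, 0.1033]
tool_rot: [-179.9, -0.0, -30.2]
force: [3.8, 1.4, -0.7]
grip_width: 0.0299
grasp_force: 7.4
```

```bash
python3 -c "
from h import *
st()"
```

```text
16.775 press [  1.1  77.6 103.3] rot [-179.9   -0.   -30.2] F [ 3.75  1.41 -0.72] M [ 0.434 -0.777  0.259] grip 0.0299 q [ -60.   25.   56.  102.  -22.   65. -118.]
```

Emit:
drive_tool:
  moves:
    - {"x": 0,"y": 0,"z": 0,"rx": 0,"ry": 0,"rz": 0.035,"fingers": 0.31}

```text
time_s: 16.9
tool_pos: [0.5773, 0.1295, 0.1032]
tool_rot: [-180.0, -0.0, -32.2]
force: [4.0, 2.4, -1.3]
grip_width: 0.0299
grasp_force: 7.8
```

```bash
python3 -c "
from h import *
st()"
```

```text
16.9 press [  1.1  77.6 103.2] rot [-180.    -0.   -32.2] F [ 3.98  2.38 -1.3 ] M [ 0.412 -0.895  0.237] grip 0.0299 q [ -60.   25.   56.  102.  -22.   65. -119.]
```

Emit:
drive_tool:
  moves:
    - {"x": 0,"y": 0,"z": 0,"rx": 0,"ry": 0,"rz": 0.03,"fingers": 0.31}

```text
time_s: 17.02
tool_pos: [0.5773, 0.1295, 0.1032]
tool_rot: [-180.0, -0.0, -33.9]
force: [5.3, 1.9, -3.0]
grip_width: 0.0299
grasp_force: 8.1
```

```bash
python3 -c "
from h import *
st();av(2)"
```

```text
17.025 press [  1.1  77.6 103.2] rot [-180.    -0.   -33.9] F [ 5.35  1.9  -2.99] M [ 0.486 -0.951  0.261] grip 0.0299 q [ -61.   25.   56.  102.  -23.   65. -121.]
av [ 5.24   2.071 -1.892  0.448 -0.925  0.293  7.28 ] sdMz 0.015
```

Turning effort is now about 1.45 to 1.55 times the free-running effort, so I stop tightening. I back off the wings and lift straight up.

Emit:
drive_tool:
  moves:
    - {"x": 0,"y": 0,"z": 0,"rx": 0,"ry": 0,"rz": -0.1,"fingers": 0.31}
    - {"x": 0,"y": 0,"z": 0,"rx": 0,"ry": 0,"rz": -0.25,"fingers": 0.31}
    - {"x": 0,"y": 0,"z": 0,"rx": 0,"ry": 0,"rz": -0.4,"fingers": 0.31}
    - {"x": 0,"y": 0,"z": 0,"rx": 0,"ry": 0,"rz": -0.5,"fingers": 0.31}
    - {"x": 0,"y": 0,"z": 0,"rx": 0,"ry": 0,"rz": -0.5,"fingers": 0.31}

```text
time_s: 17.75
tool_pos: [0.5755, 0.1285, 0.1027]
tool_rot: [180.0, 0.2, -5.3]
force: [-0.3, -0.7, 0.1]
grip_width: 0.0301
grasp_force: 0.0
```

Emit:
drive_tool:
  moves:
    - {"x": 0,"y": 0,"z": -10,"rx": 0,"ry": 0,"rz": 0,"fingers": 0.31}
    - {"x": 0,"y": 0,"z": -30,"rx": 0,"ry": 0,"rz": 0,"fingers": 0.31}
    - {"x": 0,"y": 0,"z": -60,"rx": 0,"ry": 0,"rz": 0,"fingers": 0.31}
    - {"x": 0,"y": 0,"z": -90,"rx": 0,"ry": 0,"rz": 0,"fingers": 0.31}
    - {"x": 0,"y": 0,"z": -120,"rx": 0,"ry": 0,"rz": 0,"fingers": 0.31}
    - {"x": 0,"y": 0,"z": -120,"rx": 0,"ry": 0,"rz": 0,"fingers": 0.31}

```text
time_s: 18.5
tool_pos: [0.5788, 0.1295, 0.2273]
tool_rot: [-179.8, -0.3, -5.2]
force: [1.1, -0.3, 0.0]
grip_width: 0.0299
grasp_force: 0.0
```

Run:
```python
from h import *
st();print(rel((.45,.35,.24),70))
```

```text
18.5 press [  2.6  77.7 227.3] rot [-179.8   -0.3   -5.2] F [ 1.12 -0.3   0.01] M [-0.003  0.176  0.02 ] grip 0.0299 q [-60.  16.  54.  94. -13.  77. -99.]
(array([-148.2, -208. ,  -12.6]), array([-1.0000e-04, -6.6000e-03, -1.3125e+00]))
```

Emit:
drive_tool:
  moves:
    - {"x": -40,"y": -55,"z": -12,"rx": 0,"ry": 0,"rz": 0,"fingers": 0.31}
    - {"x": -80,"y": -110,"z": -12,"rx": 0,"ry": 0,"rz": 0,"fingers": 0.31}
    - {"x": -120,"y": -165,"z": -12,"rx": 0,"ry": 0,"rz": 0,"fingers": 0.31}
    - {"x": -148,"y": -208,"z": -12,"rx": 0,"ry": 0,"rz": 0,"fingers": 0.31}
    - {"x": -148,"y": -208,"z": -12,"rx": 0,"ry": 0,"rz": 0,"fingers": 0.31}
    - {"x": -148,"y": -208,"z": -12,"rx": 0,"ry": 0,"rz": 0,"fingers": 0.31}

```text
time_s: 19.25
tool_pos: [0.448, 0.3497, 0.2354]
tool_rot: [180.0, 0.0, -5.1]
force: [-0.4, -1.1, 0.4]
grip_width: 0.0298
grasp_force: 0.0
```

Run:
```python
from h import *
import cv2
st()
c=vision.read_camera("side")["image"][120:270,240:400,::-1];t=vision.read_camera("top")["image"][120:270,220:380,::-1]
cv2.imwrite("pics/p5.png",cv2.resize(np.clip(np.hstack([c,t])*1.4,0,255).astype('uint8'),(800,375),interpolation=cv2.INTER_CUBIC))
```

```text
19.25 press [-151.3  282.4  235.4] rot [180.    0.   -5.1] F [-0.38 -1.14  0.44] M [-0.059  0.088 -0.01 ] grip 0.0298 q [ -82.   10.   47.   96.   -8.   77. -129.]
```

View pics/p5.png

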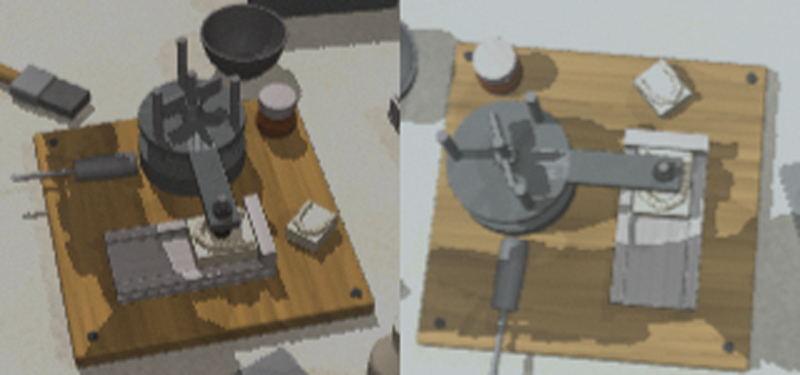

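The final view shows the cast at the stop under the foot (top half (662,180)). The wing has turned to about 2.65 rad ((490,120)–(520,195)), and the other things are where they were. The robot touches nothing, so I hand in.

```bash
python3 -c "
from cell import workorder
print(workorder.sign_off())"
```

```text
the job is handed in; nothing more can be done
None
```

The cast is home against the end stop, the wing nut is tightened to about 1.5 times the free-running effort (roughly 28–30 N on the cast, estimated from noisy wrist torque), the arm has let go and is clear, and the job was handed in at about 19 s; I turned the nut in one sweep inside the pillars, not in short arcs between them.

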